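Lock the lamp module into a microscope illuminator base

TASK

Push the lamp module fully home into the illuminator base. Then pull its spring-loaded captive screw up by the round knob until the thread catches and drive it clockwise until it comes up against its stop, feeling your way and forcing nothing, and let go of it. Leave the objective, the oil bottle and the slide box where they stand.

Things in the scene. Friction and masses are not known exactly. Their poses are not given: they have to be found in the camera images.
- base: Grey microscope illuminator base, fixed to the bench: box 200 (x) x 260 (y) x 65 mm high; origin at the middle of its underside, z up; its front, where the lamp module goes in, faces its own -x (towards the robot). A low black finned lens ring, 60 mm wide, top 78 mm above the bench, stands on it at x +30, y -92 mm.
- module (a joint): How far the black lamp module stands out of the front of the base, in m: 0 = fully home against a rigid stop, at most 0.032. It slides along the base's x axis with about 3 N of friction and stays where it is left. More than 45 N on it damages it.
- module_front (a point): Middle of the outward face of the module's flat front plate. Plate 80 mm wide, 50 mm high (9 to 59 mm above the bench), 14 mm thick; push it along +x of the base. When home the face is 114.5 mm in front of the base's origin.
- knob_center (a point): Centre of the screw's ridged steel knob, an upright cylinder 30 mm across, 24 mm high, above the base's origin; at rest its centre is 95 mm above the bench, 30 mm above the base's top. A 12 mm shank runs down from it into a collar 22 mm wide, 5 mm high. The axes of this point do not turn with the knob. Turning it loose takes about 0.05 N m.
- screw_lift (a joint): How far the screw is drawn up, in m; 0 = at rest. A spring pulls it down with about 6 N at 0 and 0.2 N more per mm (damped). At rest it turns freely and engages nothing. With the module out by over 2 mm it cannot be pulled past about 4 mm. With it home, the pull is blocked at 4 mm except at the thread start, a gap about 48 degrees wide, where it goes up to 14.5 mm.
- bush: Thread bush hidden in the base, same origin and axes. The gap begins at an unknown angle, 0 to 55 degrees clockwise (from above) of where the knob first stands, and a light upward pull while turning clockwise finds it. Over 50 N between screw and thread (about 0.35 N m on the knob when it is against its stop) damages them.
- thread (a point): Middle of the thread, on the screw's axis, 45 mm above the bench. Drawn up over 13 mm and turned on clockwise past the gap, the screw is in the thread: it climbs 2.5 mm per rad for 2 rad with about 3 mm of vertical play, then 0.2 rad level, then a rigid stop. Let go, it sinks to the lower flank and stays, so it can be regrasped. Let go at the stop, its lift is about 16.5 mm.
- objective: Bystander: a loose microscope objective standing on top of the base, 28 mm wide, 43 mm high; origin at the centre of its underside.
- oil_bottle: Bystander: a small amber bottle on the bench on the -y side of the base, 34 mm wide, 65 mm high; origin at the centre of its underside.
- slide_box: Bystander: a wooden slide box 90 x 45 x 35 mm on the bench on the +y side of the base; origin at the centre of its underside.

How it is judged:
By the outcome, as a careful person would: the job done as asked, in the order asked, and still so for the second after the job is handed in, with the robot touching nothing.
It also fails if it takes over 72 s, if anything falls off the work surface, if the arm or the gripper's body presses on something with over 40 N, if the wrist force passes 120 N, or if a joint passes its speed limit or range.

ROBOT

A 6-joint arm with a two-finger parallel gripper is mounted at the origin on the work surface. World frame = base frame: x ahead of the robot, y to its left, z up, the work surface at z = 0. Lengths are in m, angles in degrees, forces in N, time in s.
With the tool pointing down it reaches from about 0.375 to 0.9 m from the base axis. Payload 3.1 kg.
Tool frame: the origin (TCP) lies midway between the tips of the shut fingers; the grasp point (between the pads) lies 19 mm behind it; x points along the fingers, z is the direction in which the jaws open and shut, and the axes are right-handed (so a half turn about x gives the same grasp; the last joint's range is limited). The gripper opens to 87 mm and grips with 3 to 60 N. Pads are 19 mm wide; open, the fingers measure 117 mm over their backs; the gripper's body (75 mm by 190 mm) begins 51 mm behind the grasp point.
Start: joints at [-83.451, 30.224, 82.088, -0, 67.689, -10.227], TCP at [0.18, -0.598, 0.223] pointing down, gripper open.
Joint ranges: [-176.69, 176.69], [-43.24, 126.21], [12.49, 139.97], [-82, 262], [0, 151.66], [-163.58, 163.58]. Speed limits (degrees/s): [159.86, 159.86, 180, 180, 180, 180].

INTERFACE

Orientations are given as a 3x3 rotation matrix whose columns are the frame's x, y, z axes.
In Python, from rig import * gives the robot as it stands.
- The arm moves only by the tool play_rows, never from a script. Its argument "rows" is a list that holds one entry, the list of rows, each a list of 7 numbers: the shift along the tool's x, y, z in m, then the turn, a rotation vector about the tool's x, y, z in degrees, then the finger opening in m, from 0 to 0.087. A call has 1 to 12 rows; each row is the pose to reach, as a shift and turn from the pose commanded when the call began, along the tool's axes at that moment; what a row does not reach only later rows make up. A row lasts 1/10 s, in which the tool goes at most 50 mm and 8.59 degrees, less where a joint would pass 70% of its speed; a pose out of reach is approached as far as the arm can. A call with a gripper value outside its range is refused whole. The fingers move at their own pace and stop on an object; the grip force is fixed at half the most. Time passes only in rows, so rows that repeat a pose let the fingers close. It gives the time, the measured TCP pose, the force and the opening at its end, in the units of the state.
- read_state(): the state, without advancing time (a new reading comes with each control period).
- capture(name): name is "scene" or "top" or "wrist"; returns a dict with "pixels" (400x640x3 uint8, red, green, blue), "intrinsics" (3x3 intrinsics, pixels), "rvec" (rotation vector, rad) and "tvec" (3), from world to camera coordinates, as OpenCV has them. Camera axes: x right, y down, z forward; pixel columns grow to the right and rows downward; lengths in m; the calibration is good to about 2 mm. A picture is of the moment at which its call begins. There is no depth.
- hand_in(): hands the job in, once; it reports no verdict.
Trained networks look in the newest picture that a camera, given by its name, has taken for a name from the list of things; names that differ only in an ending like _2 or _b are one class to them, and where a whole thing is asked for, a point or a joint stands for the part that bears it (a point fixed in the world has none). Each returns a list of dicts, best first, with "p" (0 to 1); they miss things now and then, are a little off and sometimes report something else, mostly with a low value. They report only what shows in the picture. A call takes as long as a camera call.
- trace(camera, target): "mask" (400x640 bool, what is visible of it) and "at" ([column, row] in pixels, amid what is visible of it).
The state is a dict: "time_s": time; "joint_positions": joint angles; "qvel": joint speeds; "tau": joint torques, N m; "position": TCP position; "tcp_rot": TCP orientation; "force": force on the tool from outside, world axes, zero at the start; "moment": the same for the moment, N m; "opening": opening from 0.0 (shut) to 1.0 (fully open).
Only numpy, scipy, OpenCV 4.12 (cv2) and the standard library are available. Lean on these libraries where they do the work, as an engineer would, in place of code of your own. Each camera call takes 0.05 s, during which the arm holds its last target.

## Working session

There is one attempt and no reset: what is moved stays moved. The work goes in short steps, Python scripts to look and compute and a tool call to move; the robot and the scene stay as the last step left them, time stands still between calls to the robot, and variables do not carry over. Pictures are saved under pics/ and viewed, and the job is handed in when it is done.

Besides the shell and the picture viewer there is one more tool, called after "Call:" as name([rows], argument=value, ...), one row to a line, values as JSON. play_rows: Moves the arm, as the interface text tells. Its arguments: {"type":"object","properties":{"rows":{"type":"array"}},"required":["rows"]}

```bash
ls; mkdir -p pics
python3 - <<'E'
from rig import *
import cv2
s=read_state();print({k:s[k] for k in ("time_s","position","tcp_rot","force","opening")})
for n in("scene","top"):
    c=capture(n);cv2.imwrite(f"pics/{n}0.png",c["pixels"][:,:,::-1])
    print(n,c["intrinsics"],c["rvec"],c["tvec"])
    for t in("base","module_front","knob_center","objective","oil_bottle","slide_box"):
        try:
            print(t,[(round(d["p"],2),d["at"],int(d["mask"].sum())) for d in trace(n,t)][:3])
        except Exception as e: print(t,e)
E
```

```text
pics
{'time_s': 0.0, 'position': array([ 0.18032354, -0.59765594,  0.22154764]), 'tcp_rot': array([[-2.46093790e-04,  9.57445756e-01,  2.88613174e-01],
       [ 2.14901739e-03,  2.88613023e-01, -9.57443421e-01],
       [-9.99997661e-01,  3.84613849e-04, -2.12859345e-03]]), 'force': array([ 0.33196441, -0.43471929,  0.55094818]), 'opening': 1.0003543858426949}
scene [[439.78033969   0.         326.70030951]
 [  0.         439.78033969 197.74097418]
 [  0.           0.           1.        ]] [ 1.57383851  2.29956579 -0.6187644 ] [ 0.18489684 -0.49185397  1.19059553]
base []
module_front [(0.77, [296.7, 165.8], 593)]
knob_center [(0.81, [257.2, 197.8], 300), (0.3, [260.1, 210.1], 14782)]
objective [(0.78, [283.9, 250.6], 296)]
oil_bottle [(0.91, [202.6, 152.7], 341), (0.26, [281.4, 251.4], 267)]
slide_box [(0.81, [342.2, 274.3], 1403)]
top [[371.27277498   0.         316.77953751]
 [  0.         371.27277498 196.55475383]
 [  0.           0.           1.        ]] [ 2.17986772 -2.14597152  0.16651549] [0.01922372 0.62721308 0.85570195]
base [(0.58, [355.5, 175.1], 9470)]
module_front [(0.73, [346.5, 221.4], 520)]
knob_center [(0.6, [360.0, 167.1], 181)]
objective []
oil_bottle [(0.72, [427.4, 211.2], 175)]
slide_box [(0.69, [281.2, 145.5], 769)]
```

Run:
```python
import cv2,numpy as np
a=cv2.imread("pics/scene0.png")[110:310,150:410];cv2.imwrite("pics/s1.png",cv2.resize(a,(780,600),interpolation=cv2.INTER_CUBIC))
a=cv2.imread("pics/top0.png")[90:260,240:460];cv2.imwrite("pics/t1.png",cv2.resize(a,(770,595),interpolation=cv2.INTER_CUBIC))
```

```text
(no output)
```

View pics/s1.png

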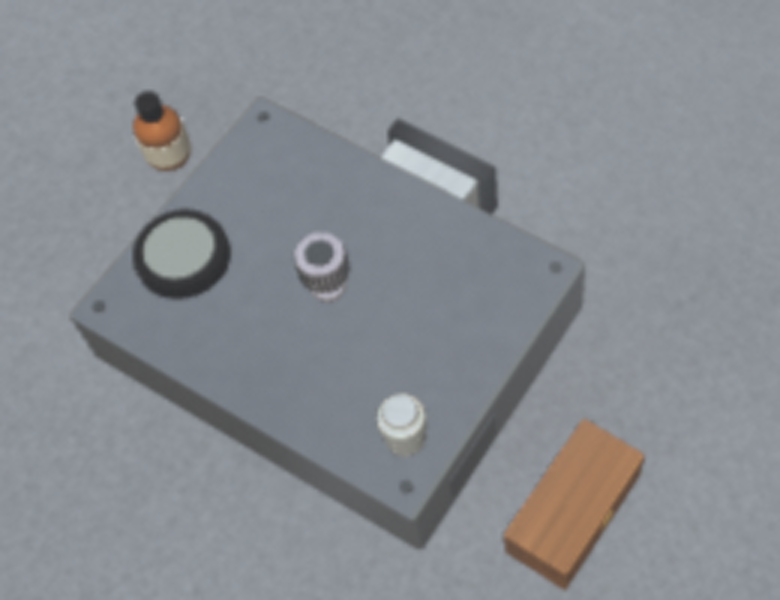

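View pics/t1.png

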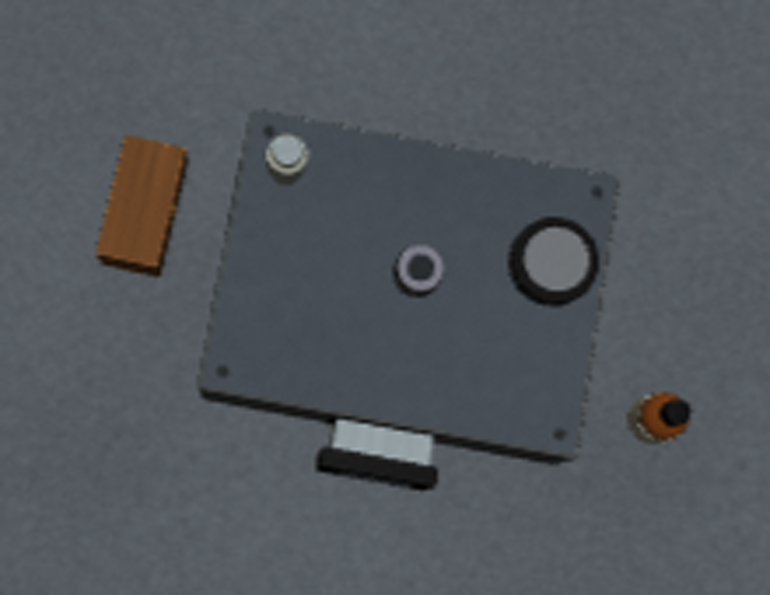

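```bash
cat > h.py <<'E'
import numpy as np,cv2
from scipy.optimize import least_squares
def w2c(c,P):
    return cv2.projectPoints(np.asarray(P,float).reshape(-1,3),c["rvec"],c["tvec"],c["intrinsics"],None)[0][:,0]
def onz(c,uv,z):
    R=cv2.Rodrigues(np.asarray(c["rvec"]))[0];t=np.asarray(c["tvec"]).ravel()
    d=R.T@np.linalg.solve(c["intrinsics"],[uv[0],uv[1],1.]);o=-R.T@t
    return o+d*(z-o[2])/d[2]
def B2w(p,P):
    P=np.asarray(P,float).reshape(-1,3);c,s=np.cos(p[2]),np.sin(p[2])
    return np.c_[p[0]+c*P[:,0]-s*P[:,1],p[1]+s*P[:,0]+c*P[:,1],P[:,2]]
E
python3 - <<'E'
from rig import *
from h import *
T=capture("top");S=capture("scene")
P=[[.1,.13,.065],[.1,-.13,.065],[-.1,-.13,.065],[-.1,.13,.065],[0,0,.107]]
ut=np.array([[250,110],[619,177],[577,455],[200,388],[421,267]])/3.5+[240,90]
us=np.array([[417,516],[73,316],[260,97],[583,263],[320,252]])/3+[150,110]
for n,c,u in(("t",T,ut),("s",S,us)):
    print(n,[onz(c,q,p[2]).round(4)[:2].tolist() for q,p in zip(u,P)])
f=lambda p,w=(1,1):np.r_[w[0]*(w2c(T,B2w(p,P))-ut).ravel(),w[1]*(w2c(S,B2w(p,P))-us).ravel()]
for w in((1,1),(1,0),(0,1)):
    r=least_squares(lambda p:f(p,w),[.6,-.1,-.2]);print(r.x,np.degrees(r.x[2]),r.cost)
    if w==(1,1): print(r.fun.round(1))
p=least_squares(f,[.6,-.1,-.2]).x
# module front top edge outer corners, z .059
for c,u in((T,(np.array([[317,473],[434,488],[323,450],[437,466]])/3.5+[240,90])),(S,np.array([[398,121],[495,166],[388,135]])/3+[150,110])):
    for q in u:
        x=onz(c,q,.059);cc,s=np.cos(p[2]),np.sin(p[2]);d=x-[p[0],p[1],0];print("mod",(cc*d[0]+s*d[1]).round(4),(-s*d[0]+cc*d[1]).round(4))
a=[d for d in trace("top","knob_center")][0]["at"];b=trace("scene","knob_center")[0]["at"]
print("knob",onz(T,a,.103),onz(S,b,.097))
for n,c,z in(("objective",S,.09),("oil_bottle",S,.035),("slide_box",T,.03)):
    for d in trace("top" if c is T else "scene",n)[:1]: print(n,onz(c,d["at"],z))
E
```

```text
t [[0.8065, 0.0451], [0.7642, -0.2102], [0.5718, -0.1777], [0.6127, 0.0754], [0.689, -0.0673]]
s [[0.8078, 0.0479], [0.7669, -0.2028], [0.5743, -0.1719], [0.6176, 0.0788], [0.6903, -0.0636]]
[ 0.68978634 -0.06446934 -0.16305612] -9.34242735975677 17.398405143085743
[-1.  -1.3 -0.5 -1.3 -0.5  0.7 -2.   0.2 -1.2 -0.4 -0.6  0.9 -3.  -0.9
 -1.  -2.2  1.6 -2.1 -0.3 -0.4]
[ 0.68895131 -0.06696625 -0.16187549] -9.274782514647068 2.3139634996393084
[ 0.69065257 -0.06266093 -0.16393829] -9.392971993537303 9.555858082310454
mod -0.1405 0.0383
mod -0.1364 -0.0407
mod -0.1246 0.037
mod -0.1215 -0.0404
mod -0.1308 -0.0352
mod -0.1328 0.0409
mod -0.1177 -0.0346
knob [ 0.68959754 -0.06649659  0.103     ] [ 0.68757978 -0.06460347  0.097     ]
objective [0.76662657 0.01607606 0.09      ]
oil_bottle [ 0.61701027 -0.23773374  0.035     ]
```

```bash
cat >> h.py <<'E'
BP=(0.690,-0.065,np.radians(-9.35))
def tgt(s,P,yaw_y):
    "shift in tool axes, turn about tool axes to have tool x down and tool y heading yaw_y deg"
    R=np.asarray(s["tcp_rot"]);a=np.radians(yaw_y)
    y=np.array([np.cos(a),np.sin(a),0]);x=np.array([0,0,-1.]);z=np.cross(x,y)
    G=np.c_[x,y,z]
    rv=np.degrees(cv2.Rodrigues(R.T@G)[0].ravel())
    return (R.T@(np.asarray(P)-s["position"])).round(4),rv.round(2)
E
python3 - <<'E'
from rig import *
from h import *
s=read_state()
p=B2w(BP,[-.175,0,.2])[0];print(p,tgt(s,p,-9.35),s["joint_positions"])
E
```

```text
[ 0.51732499 -0.03656863  0.2       ] (array([ 0.0226,  0.4847, -0.4406]), array([26.13, -0.  , -0.  ])) [-8.34511800e+01  3.02228911e+01  8.20879945e+01  6.37852753e-04
  6.76902784e+01 -1.02277545e+01]
```

Call:
play_rows([
  [[0.023,0.485,-0.441,26.1,0,0,0],[0.023,0.485,-0.441,26.1,0,0,0],[0.023,0.485,-0.441,26.1,0,0,0],[0.023,0.485,-0.441,26.1,0,0,0],[0.023,0.485,-0.441,26.1,0,0,0],[0.023,0.485,-0.441,26.1,0,0,0],[0.023,0.485,-0.441,26.1,0,0,0],[0.023,0.485,-0.441,26.1,0,0,0],[0.023,0.485,-0.441,26.1,0,0,0],[0.023,0.485,-0.441,26.1,0,0,0],[0.023,0.485,-0.441,26.1,0,0,0],[0.023,0.485,-0.441,26.1,0,0,0]],
])

```text
time_s: 2.25
position: [0.4898, -0.0823, 0.2018]
tcp_rot: [[0.001, 0.987, -0.162], [-0.0, -0.162, -0.987], [-1.0, 0.001, 0.0]]
force: [0.4, -0.8, 0.4]
opening: 0.035
```

Call:
play_rows([
  [[0,0.02,-0.05,0,0,0,0],[0.05,0.02,-0.05,0,0,0,0],[0.1,0.02,-0.05,0,0,0,0],[0.14,0.02,-0.05,0,0,0,0],[0.168,0.02,-0.05,0,0,0,0],[0.168,0.02,-0.05,0,0,0,0],[0.168,0.02,-0.05,0,0,0,0]],
])

```text
time_s: 2.95
position: [0.5168, -0.038, 0.0336]
tcp_rot: [[-0.0, 0.987, -0.162], [0.0, -0.162, -0.987], [-1.0, -0.0, -0.0]]
force: [0.3, 0.7, -0.4]
opening: 0.001
```

Run:
```python
from rig import *
from h import *
s=read_state();print(s["position"],s["force"],s["moment"],s["joint_positions"],s["opening"])
p=B2w(BP,[-.175,0,.032])[0];print(p,tgt(s,p,-9.35))
for n in("scene","wrist"):
    c=capture(n);im=c["pixels"][:,:,::-1]
    if n=="scene": im=cv2.resize(im[110:310,150:410],(780,600),interpolation=cv2.INTER_CUBIC)
    cv2.imwrite(f"pics/{n}2.png",im)
```

```text
[ 0.51680771 -0.03804862  0.0335726 ] [ 0.3333197   0.66482865 -0.35507477] [0.0540325  0.00017812 0.00888905] [-1.65803907e+01  3.98192960e+01  1.05392529e+02  3.24160369e-03
  3.48136117e+01  8.27444533e+01] 0.0008079927361083437
[ 0.51732499 -0.03656863  0.032     ] (array([ 0.0016,  0.0003, -0.0015]), array([ 0.02, -0.01,  0.03]))
```

View pics/scene2.png

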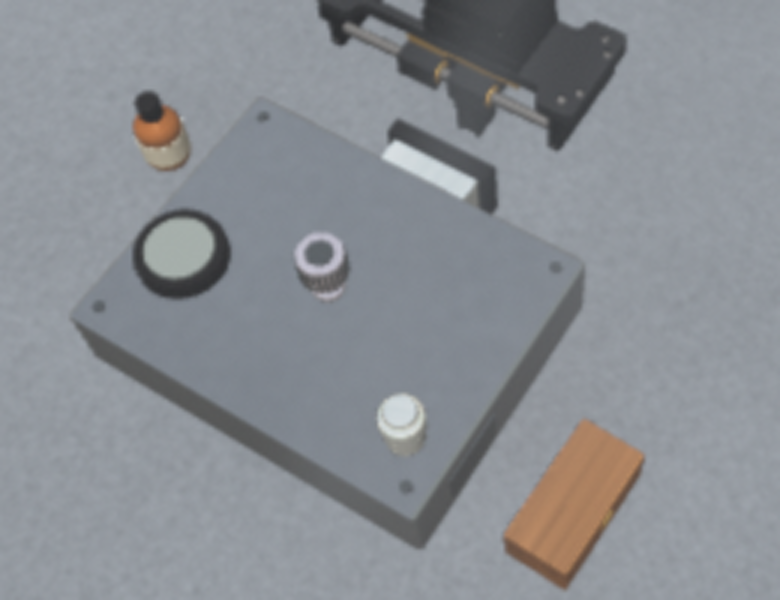

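View pics/wrist2.png

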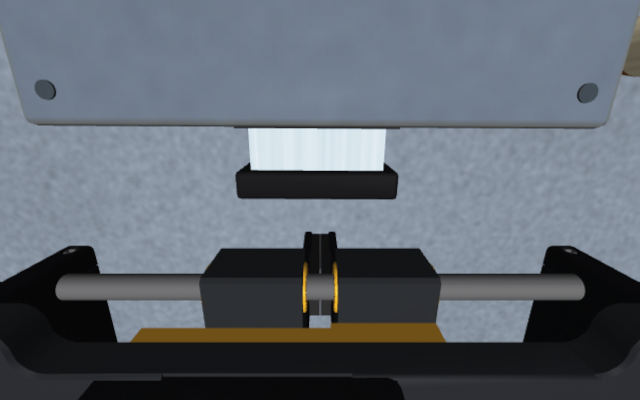

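Call:
play_rows([
  [[0,0.006,0,0,0,0,0],[0,0.012,0,0,0,0,0],[0,0.018,0,0,0,0,0],[0,0.024,0,0,0,0,0],[0,0.028,0,0,0,0,0],[0,0.032,0,0,0,0,0],[0,0.036,0,0,0,0,0]],
])

```text
time_s: 3.75
position: [0.5505, -0.0434, 0.0332]
tcp_rot: [[-0.004, 0.987, -0.162], [0.001, -0.162, -0.987], [-1.0, -0.004, -0.0]]
force: [-3.2, -0.6, 2.3]
opening: 0.003
```

Call:
play_rows([
  [[0,0.003,0,0,0,0,0],[0,0.006,0,0,0,0,0],[0,0.009,0,0,0,0,0],[0,0.011,0,0,0,0,0],[0,0.012,0,0,0,0,0]],
])

```text
time_s: 4.25
position: [0.564, -0.0457, 0.0333]
tcp_rot: [[-0.0, 0.987, -0.162], [0.0, -0.162, -0.987], [-1.0, -0.0, -0.0]]
force: [-3.3, 1.0, -0.1]
opening: 0.004
```

Call:
play_rows([
  [[0,0.001,0,0,0,0,0],[0,0.002,0,0,0,0,0],[0,0.003,0,0,0,0,0]],
])

```text
time_s: 4.55
position: [0.5654, -0.0459, 0.0332]
tcp_rot: [[-0.003, 0.987, -0.162], [0.001, -0.162, -0.987], [-1.0, -0.004, -0.0]]
force: [-6.7, 0.6, 1.1]
opening: 0.001
```

Call:
play_rows([
  [[0,0.001,0,0,0,0,0],[0,0.001,0,0,0,0,0]],
])

```text
time_s: 4.75
position: [0.5654, -0.0459, 0.0332]
tcp_rot: [[-0.005, 0.987, -0.162], [0.001, -0.162, -0.987], [-1.0, -0.006, -0.0]]
force: [-7.2, 0.8, 1.7]
opening: 0.008
```

Call:
play_rows([
  [[0,0.001,0,0,0,0,0],[0,0.001,0,0,0,0,0]],
])

```text
time_s: 4.95
position: [0.5654, -0.0459, 0.0333]
tcp_rot: [[-0.007, 0.987, -0.162], [0.001, -0.162, -0.987], [-1.0, -0.008, -0.0]]
force: [-9.0, -1.2, 2.8]
opening: 0.006
```

Call:
play_rows([
  [[0,0.001,0,0,0,0,0],[0,0.002,0,0,0,0,0],[0,0.002,0,0,0,0,0]],
])

```text
time_s: 5.25
position: [0.5654, -0.0459, 0.0333]
tcp_rot: [[-0.012, 0.987, -0.161], [0.002, -0.161, -0.987], [-1.0, -0.012, -0.0]]
force: [-11.8, -1.1, 6.0]
opening: 0.006
```

Run:
```python
from rig import *
from h import *
c=capture("wrist");cv2.imwrite(f"pics/w3.png",c["pixels"][:,:,::-1])
s=read_state();print(s["position"],s["force"],s["moment"])
```

```text
[ 0.56533554 -0.04591337  0.03324399] [-11.56340693  -0.29660341   6.24614524] [-0.06302872  1.87197612 -0.03884454]
```

View pics/w3.png

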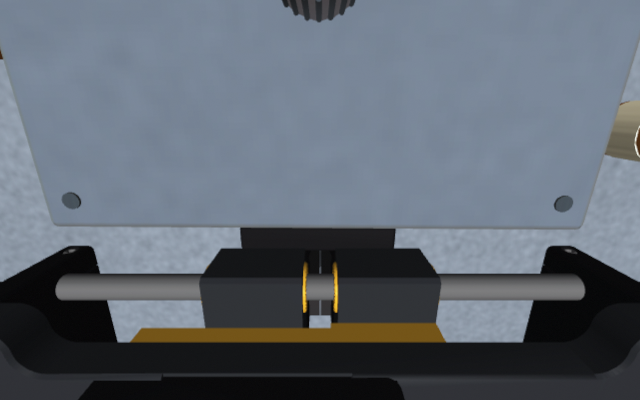

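Call:
play_rows([
  [[0,-0.02,0,0,0,0,0.06],[0,-0.03,0,0,0,0,0.06],[-0.05,-0.03,0,0,0,0,0.06],[-0.1,-0.03,0,-8,0,0,0.06],[-0.14,-0.03,0,-16,0,0,0.06],[-0.17,0.02,0,-24,0,0,0.06],[-0.17,0.07,0,-32,0,0,0.06],[-0.17,0.11,0,-40,0,0,0.06],[-0.17,0.12,0,-48,0,0,0.06],[-0.17,0.12,0,-56,0,0,0.06],[-0.17,0.12,0,-64,0,0,0.06],[-0.17,0.12,0,-72,0,0,0.06]],
])

```text
time_s: 6.5
position: [0.691, -0.0666, 0.204]
tcp_rot: [[0.004, 0.454, 0.891], [-0.001, 0.891, -0.454], [-1.0, 0.001, 0.004]]
force: [-0.4, 0.4, 0.3]
opening: 0.686
```

Run:
```python
from rig import *
from h import *
s=read_state();print(s["position"],s["force"],s["moment"],s["joint_positions"],s["opening"],s["time_s"])
print(np.degrees(np.arctan2(s["tcp_rot"][1,1],s["tcp_rot"][0,1])))
c=capture("wrist");cv2.imwrite(f"pics/w4.png",c["pixels"][:,:,::-1])
for n,z in(("knob_center",.10),("base",.065),("module_front",.05)):
  for d in trace("wrist",n)[:2]: print(n,d["p"],d["at"],d["mask"].sum(),onz(c,d["at"],z))
c=capture("top");d=capture("scene")
im=np.vstack([c["pixels"][60:260,240:500,::-1],d["pixels"][110:310,150:410,::-1]]);cv2.imwrite("pics/ts4.png",cv2.resize(im,None,fx=1.5,fy=1.5))
```

```text
[ 0.69096363 -0.06660967  0.20398071] [-0.44042055  0.37647186  0.29811845] [-0.00710305 -0.07781336  0.11174397] [-1.47157943e+01  3.66992478e+01  7.24383510e+01  1.92887515e-02
  7.06418976e+01  1.22681726e+01] 0.6861505463126059 6.5
63.00979389363814
knob_center 0.9 [318.7, 199.9] 981 [ 0.68895631 -0.06699927  0.1       ]
base 0.84 [316.2, 158.7] 39610 [ 0.70218978 -0.0354421   0.065     ]
module_front 0.88 [224.4, 209.0] 768 [ 0.58004763 -0.04117739  0.05      ]
```

View pics/w4.png

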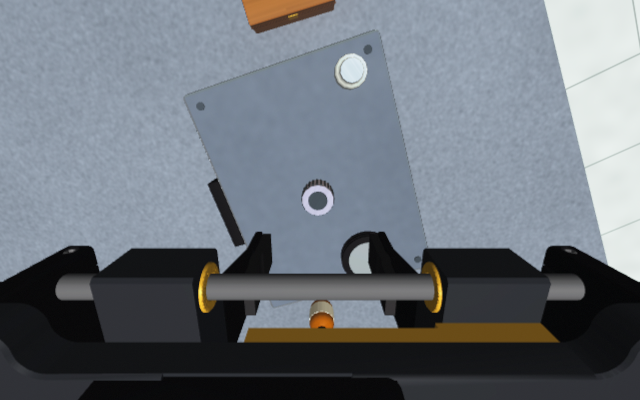

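View pics/ts4.png

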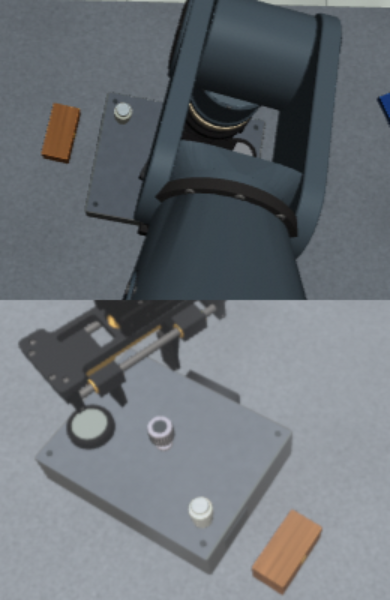

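Call:
play_rows([
  [[0,0,0,-8,0,0,0.06],[0,0,0,-16,0,0,0.06],[0,0,0,-24,0,0,0.06],[0,0,0,-32,0,0,0.06],[0,0,0,-40,0,0,0.06],[0,0,0,-48,0,0,0.06],[0,0,0,-56,0,0,0.06],[0,0,0,-64,0,0,0.06],[0,0,0,-72,0,0,0.06],[0,0,0,-80,0,0,0.06]],
])

```text
time_s: 7.8
position: [0.6895, -0.0664, 0.2037]
tcp_rot: [[0.001, -0.798, 0.603], [-0.0, 0.603, 0.798], [-1.0, -0.001, 0.0]]
force: [-0.0, -0.2, -0.1]
opening: 0.688
```

Call:
play_rows([
  [[0,0,0,-8,0,0,0.06],[0,0,0,-16,0,0,0.06],[0,0,0,-24,0,0,0.06],[0,0,0,-32,0,0,0.06],[0,0,0,-40,0,0,0.06],[0,0,0,-48,0,0,0.06],[0,0,0,-56,0,0,0.06],[0,0,0,-64,0,0,0.06],[0,0,0,-70,0,0,0.06],[0,0,0,-70,0,0,0.06],[0,0,0,-70,0,0,0.06]],
])

```text
time_s: 8.9
position: [0.6894, -0.0664, 0.2036]
tcp_rot: [[0.0, -0.843, -0.537], [-0.0, -0.537, 0.843], [-1.0, -0.0, -0.0]]
force: [-0.7, -1.2, 0.0]
opening: 0.691
```

```bash
cat > st.py <<'E'
from rig import *
from h import *
s=read_state();r=s["tcp_rot"]
h=np.degrees(np.arctan2(r[1,1],r[0,1]))
print("t",round(s["time_s"],2),"pos",s["position"].round(4),"F",s["force"].round(2),"M",s["moment"].round(3),"j6",round(s["joint_positions"][5],2),"j5",round(s["joint_positions"][4],2),"op",round(s["opening"]*87,1),"head",h.round(2), "tilt",r[:2,0].round(4),"tau6",np.round(s["tau"][5],3))
E
cat > see.py <<'E'
from st import *
import sys
c=capture("wrist");cv2.imwrite(f"pics/{sys.argv[1]}.png",c["pixels"][:,:,::-1])
K=np.array([float(sys.argv[2]) if len(sys.argv)>2 else .1])
for d in trace("wrist","knob_center")[:2]: print(d["p"],d["at"],d["mask"].sum(),onz(c,d["at"],K[0]))
print(tgt(s,[.689,-.0665,.076],h))
E
python3 see.py w5
```

```text
t 8.9 pos [ 0.6894 -0.0664  0.2036] F [-0.73 -1.24  0.02] M [ 0.138 -0.019 -0.011] j6 -137.23 j5 70.75 op 60.1 head -147.5 tilt [ 0.0005 -0.    ] tau6 -0.016
0.94 [319.3, 198.9] 937 [ 0.69000827 -0.06517899  0.1       ]
(array([0.1276, 0.0005, 0.0002]), array([-0.  , -0.02,  0.02]))
```

View pics/w5.png

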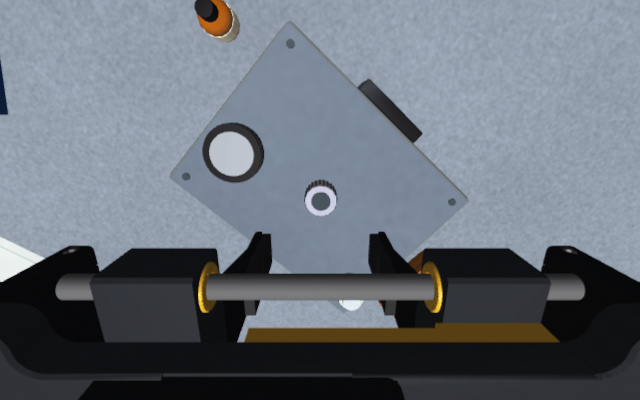

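Call:
play_rows([
  [[0.04,0,0,0,0,0,0.06],[0.08,0,0,0,0,0,0.06],[0.1,0,0,0,0,0,0.06],[0.115,0,0,0,0,0,0.06],[0.127,0,0,0,0,0,0.06],[0.127,0,0,0,0,0,0.06],[0.127,0,0,0,0,0,0.06]],
])

```text
time_s: 9.7
position: [0.6901, -0.0665, 0.0774]
tcp_rot: [[0.002, -0.842, -0.54], [-0.0, -0.54, 0.842], [-1.0, -0.001, -0.001]]
force: [0.7, -0.0, -0.6]
opening: 0.689
```

```bash
python3 see.py w6
python3 - <<'E'
from rig import *
import cv2
c=capture("scene");cv2.imwrite("pics/s6.png",cv2.resize(c["pixels"][110:310,150:410,::-1],(780,600),interpolation=cv2.INTER_CUBIC))
E
```

```text
t 9.7 pos [ 0.6901 -0.0665  0.0774] F [ 0.67 -0.   -0.6 ] M [ 0.161 -0.045 -0.048] j6 -137.38 j5 57.25 op 59.9 head -147.34 tilt [ 0.0017 -0.0004] tau6 0.003
0.67 [321.5, 257.2] 2117 [ 0.68460408 -0.06749112  0.1       ]
(array([0.0014, 0.0009, 0.0006]), array([-0.  , -0.07,  0.07]))
```

View pics/w6.png

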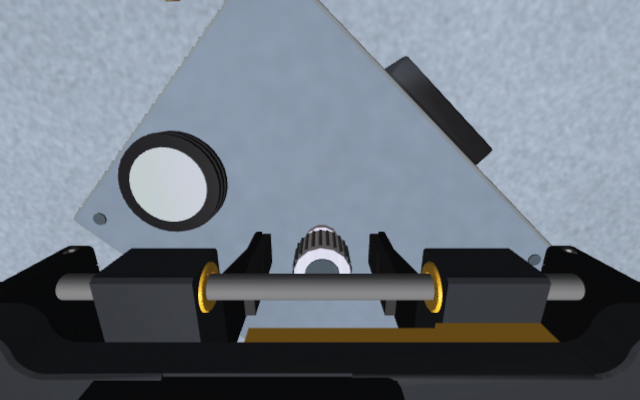

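View pics/s6.png

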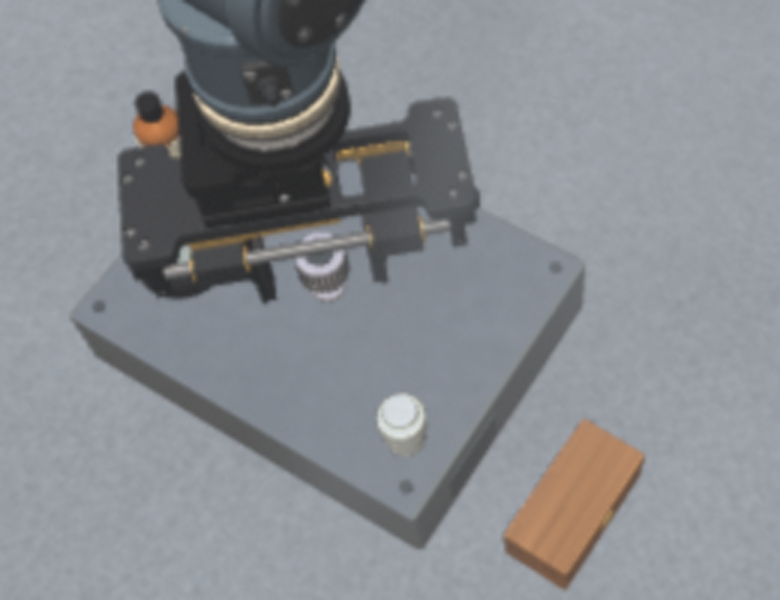

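Call:
play_rows([
  [[0,0,0,0,0,0,0.025],[0,0,0,0,0,0,0.025],[0,0,0,0,0,0,0.025],[0,0,0,0,0,0,0.025],[0,0,0,0,0,0,0.025],[0,0,0,0,0,0,0.025],[0,0,0,0,0,0,0.025]],
])

```text
time_s: 10.55
position: [0.6891, -0.066, 0.0766]
tcp_rot: [[-0.0, -0.842, -0.54], [0.0, -0.54, 0.842], [-1.0, 0.0, 0.001]]
force: [-0.2, 0.2, 1.4]
opening: 0.336
```

```bash
python3 st.py
```

```text
t 10.55 pos [ 0.6891 -0.066   0.0766] F [-0.25  0.17  1.41] M [ 0.269 -0.019  0.024] j6 -137.4 j5 57.27 op 29.2 head -147.32 tilt [-0.0004  0.0004] tau6 -0.007
```

Call:
play_rows([
  [[-0.001,0,0,0,0,0,0.025],[-0.002,0,0,0,0,0,0.025],[-0.003,0,0,0,0,0,0.025],[-0.004,0,0,0,0,0,0.025],[-0.004,0,0,0,0,0,0.025],[-0.004,0,0,0,0,0,0.025]],
])

```text
time_s: 11.15
position: [0.6889, -0.0661, 0.08]
tcp_rot: [[-0.001, -0.842, -0.54], [0.0, -0.54, 0.842], [-1.0, 0.001, 0.001]]
force: [1.4, 1.2, -7.9]
opening: 0.334
```

```bash
python3 st.py
```

```text
t 11.15 pos [ 0.6889 -0.0661  0.08  ] F [ 1.41  1.19 -7.86] M [ 0.313 -0.345 -0.055] j6 -137.4 j5 57.65 op 29.1 head -147.33 tilt [-0.0011  0.0005] tau6 -0.001
```

Call:
play_rows([
  [[-0.001,0,0,0,0,0,0.025],[-0.002,0,0,0,0,0,0.025],[-0.003,0,0,0,0,0,0.025],[-0.003,0,0,0,0,0,0.025]],
])

```text
time_s: 11.55
position: [0.6887, -0.0661, 0.0818]
tcp_rot: [[-0.002, -0.842, -0.54], [0.001, -0.54, 0.842], [-1.0, 0.001, 0.001]]
force: [4.4, 0.6, -20.4]
opening: 0.332
```

```bash
python3 st.py
```

```text
t 11.55 pos [ 0.6887 -0.0661  0.0818] F [  4.4    0.56 -20.45] M [ 0.164 -0.876 -0.003] j6 -137.4 j5 57.85 op 28.9 head -147.33 tilt [-0.0016  0.0007] tau6 -0.002
```

Call:
play_rows([
  [[0.001,0,0,0,0,0,0.025],[0.001,0,0,6,0,0,0.025],[0.001,0,0,12,0,0,0.025],[0.001,0,0,12,0,0,0.025]],
])

```text
time_s: 11.95
position: [0.6887, -0.0661, 0.0819]
tcp_rot: [[-0.001, -0.936, -0.353], [0.001, -0.353, 0.936], [-1.0, 0.001, 0.001]]
force: [3.0, 0.1, -20.4]
opening: 0.337
```

```bash
python3 st.py
```

```text
t 11.95 pos [ 0.6887 -0.0661  0.0819] F [  2.99   0.12 -20.43] M [ 0.255 -0.584 -0.082] j6 -125.4 j5 57.85 op 29.3 head -159.32 tilt [-0.0015  0.0006] tau6 0.301
```

Call:
play_rows([
  [[0.001,0,0,0,0,0,0.025],[0.001,0,0,6,0,0,0.025],[0.001,0,0,12,0,0,0.025],[0.001,0,0,12,0,0,0.025]],
])

```text
time_s: 12.35
position: [0.689, -0.0661, 0.0827]
tcp_rot: [[-0.0, -0.988, -0.152], [0.0, -0.152, 0.988], [-1.0, 0.0, 0.0]]
force: [0.4, 2.9, -9.9]
opening: 0.335
```

```bash
python3 st.py
```

```text
t 12.35 pos [ 0.689  -0.0661  0.0827] F [ 0.37  2.88 -9.94] M [ 0.558 -0.144 -0.133] j6 -113.47 j5 57.87 op 29.1 head -171.25 tilt [-0.0004  0.0004] tau6 0.248
```

Call:
play_rows([
  [[-0.001,0,0,0,0,0,0.025],[-0.002,0,0,0,0,0,0.025],[-0.003,0,0,0,0,0,0.025],[-0.003,0,0,0,0,0,0.025]],
])

```text
time_s: 12.75
position: [0.6895, -0.0663, 0.0848]
tcp_rot: [[0.0, -0.989, -0.151], [0.0, -0.151, 0.989], [-1.0, -0.0, 0.0]]
force: [0.9, 1.9, -11.7]
opening: 0.336
```

```bash
python3 st.py
```

```text
t 12.75 pos [ 0.6895 -0.0663  0.0848] F [  0.91   1.92 -11.75] M [ 0.593 -0.269 -0.162] j6 -113.43 j5 58.06 op 29.2 head -171.3 tilt [0.0004 0.0003] tau6 -0.157
```

Call:
play_rows([
  [[0,0,0,6,0,0,0.025],[0,0,0,10,0,0,0.025],[-0.001,0,0,10,0,0,0.025],[-0.002,0,0,10,0,0,0.025],[-0.003,0,0,10,0,0,0.025],[-0.003,0,0,10,0,0,0.025]],
])

```text
time_s: 13.35
position: [0.689, -0.066, 0.0878]
tcp_rot: [[-0.0, -1.0, 0.022], [0.0, 0.022, 1.0], [-1.0, 0.0, 0.0]]
force: [-0.9, 3.3, -9.0]
opening: 0.334
```

```bash
python3 see.py w7
```

```text
t 13.35 pos [ 0.689  -0.066   0.0878] F [-0.92  3.28 -8.99] M [0.791 0.025 0.053] j6 -103.44 j5 58.39 op 29.1 head 178.73 tilt [-0.0005  0.0004] tau6 0.001
0.92 [320.9, 256.3] 2079 [ 0.688419   -0.06433343  0.1       ]
(array([ 0.0118,  0.    , -0.0005]), array([-0.  ,  0.02, -0.03]))
```

View pics/w7.png

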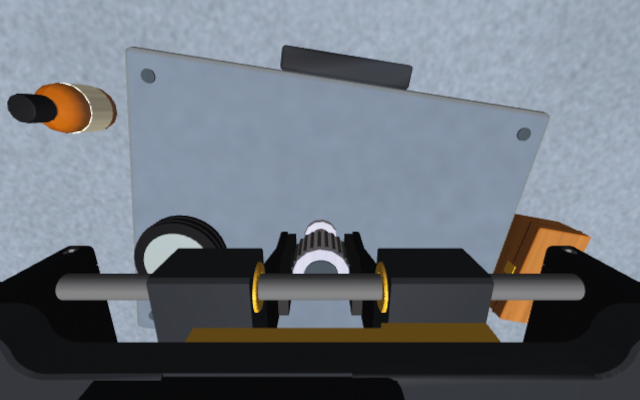

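Call:
play_rows([
  [[-0.001,0,0,0,0,0,0.025],[-0.002,0,0,0,0,0,0.025],[-0.003,0,0,0,0,0,0.025],[-0.0035,0,0,0,0,0,0.025],[-0.0035,0,0,0,0,0,0.025]],
])

```text
time_s: 13.95
position: [0.689, -0.0661, 0.091]
tcp_rot: [[-0.001, -1.0, 0.023], [0.0, 0.023, 1.0], [-1.0, 0.001, 0.0]]
force: [-0.2, 5.5, -10.6]
opening: 0.33
```

```bash
python3 st.py
```

```text
t 13.95 pos [ 0.689  -0.0661  0.091 ] F [ -0.22   5.53 -10.64] M [0.972 0.09  0.008] j6 -103.4 j5 58.72 op 28.7 head 178.68 tilt [-0.0005  0.0004] tau6 0.011
```

Call:
play_rows([
  [[-0.001,0,0,0,0,0,0.025],[-0.001,0,0,0,0,0,0.025]],
])

```text
time_s: 14.15
position: [0.689, -0.0661, 0.0917]
tcp_rot: [[-0.001, -1.0, 0.023], [0.0, 0.023, 1.0], [-1.0, 0.001, 0.0]]
force: [-0.3, 5.4, -12.0]
opening: 0.335
```

```bash
python3 st.py
```

```text
t 14.15 pos [ 0.689  -0.0661  0.0917] F [ -0.31   5.38 -11.96] M [ 1.004 -0.024  0.017] j6 -103.4 j5 58.79 op 29.2 head 178.67 tilt [-0.0006  0.0005] tau6 0.011
```

Call:
play_rows([
  [[0,0,0.001,6,0,0,0.025],[0,0,0.001,12,0,0,0.025],[0,0,0.001,18,0,0,0.025],[0,0,0.001,18,0,0,0.025]],
])

```text
time_s: 14.55
position: [0.6892, -0.0658, 0.0917]
tcp_rot: [[-0.0, -0.944, 0.331], [-0.001, 0.331, 0.944], [-1.0, 0.0, -0.001]]
force: [-0.3, 2.7, -12.4]
opening: 0.337
```

```bash
python3 st.py
```

```text
t 14.55 pos [ 0.6892 -0.0658  0.0917] F [ -0.28   2.75 -12.36] M [ 0.625 -0.039 -0.006] j6 -85.32 j5 58.77 op 29.3 head 160.68 tilt [-0.0004 -0.0006] tau6 0.331
```

Call:
play_rows([
  [[0,0,0,6,0,0,0.025],[0,0,0,12,0,0,0.025],[0,0,0,12,0,0,0.025]],
])

```text
time_s: 14.85
position: [0.6892, -0.0657, 0.0917]
tcp_rot: [[-0.0, -0.855, 0.518], [-0.001, 0.518, 0.855], [-1.0, -0.0, -0.001]]
force: [-0.7, 2.4, -14.0]
opening: 0.334
```

```bash
python3 st.py
```

```text
t 14.85 pos [ 0.6892 -0.0657  0.0917] F [ -0.74   2.4  -13.99] M [ 0.648 -0.057 -0.074] j6 -73.43 j5 58.77 op 29.0 head 148.8 tilt [-0.0003 -0.0005] tau6 0.33
```

Call:
play_rows([
  [[0,0,0,6,0,0,0.025],[0,0,0,12,0,0,0.025],[0,0,0,12,0,0,0.025]],
])

```text
time_s: 15.15
position: [0.6892, -0.0657, 0.0918]
tcp_rot: [[-0.0, -0.73, 0.684], [-0.0, 0.684, 0.73], [-1.0, -0.0, -0.0]]
force: [-1.0, 2.3, -13.3]
opening: 0.334
```

```bash
python3 st.py
```

```text
t 15.15 pos [ 0.6892 -0.0657  0.0918] F [ -0.96   2.33 -13.28] M [ 0.478 -0.036 -0.031] j6 -61.5 j5 58.77 op 29.1 head 136.87 tilt [-0.0002 -0.0004] tau6 0.294
```

Call:
play_rows([
  [[0,0,0,6,0,0,0.025],[-0.0002,0,0,12,0,0,0.025],[-0.0004,0,0,18,0,0,0.025],[-0.0006,0,0,24,0,0,0.025],[-0.0006,0,0,24,0,0,0.025]],
])

```text
time_s: 15.65
position: [0.6893, -0.0655, 0.0923]
tcp_rot: [[-0.0, -0.389, 0.921], [-0.0, 0.921, 0.389], [-1.0, -0.0, -0.0]]
force: [0.1, 2.7, -13.9]
opening: 0.338
```

```bash
python3 st.py
```

```text
t 15.65 pos [ 0.6893 -0.0655  0.0923] F [  0.13   2.67 -13.86] M [ 0.488 -0.111 -0.055] j6 -37.55 j5 58.82 op 29.4 head 112.91 tilt [-0.0001 -0.0003] tau6 0.288
```

Call:
play_rows([
  [[-0.0002,0,0,6,0,0,0.025],[-0.0004,0,0,12,0,0,0.025],[-0.0006,0,0,18,0,0,0.025],[-0.0008,0,0,24,0,0,0.025],[-0.0008,0,0,24,0,0,0.025]],
])

```text
time_s: 16.15
position: [0.6895, -0.0655, 0.0933]
tcp_rot: [[0.0, 0.019, 1.0], [-0.0, 1.0, -0.019], [-1.0, -0.0, 0.0]]
force: [-0.4, 2.7, -13.1]
opening: 0.332
```

```bash
python3 st.py
```

```text
t 16.15 pos [ 0.6895 -0.0655  0.0933] F [ -0.4    2.73 -13.14] M [ 0.467 -0.174 -0.015] j6 -13.58 j5 58.9 op 28.9 head 88.94 tilt [ 0.0003 -0.0003] tau6 0.31
```

Call:
play_rows([
  [[-0.0002,0,0,6,0,0,0.025],[-0.0004,0,0,12,0,0,0.025],[-0.0006,0,0,18,0,0,0.025],[-0.0008,0,0,24,0,0,0.025],[-0.0008,0,0,24,0,0,0.025]],
])

```text
time_s: 16.65
position: [0.6896, -0.0655, 0.0943]
tcp_rot: [[0.001, 0.423, 0.906], [-0.0, 0.906, -0.423], [-1.0, 0.0, 0.001]]
force: [-0.0, 2.6, -13.4]
opening: 0.334
```

```bash
python3 st.py
```

```text
t 16.65 pos [ 0.6896 -0.0655  0.0943] F [ -0.04   2.64 -13.4 ] M [ 0.467 -0.108 -0.088] j6 10.41 j5 58.99 op 29.1 head 64.95 tilt [ 0.0006 -0.0002] tau6 0.285
```

Call:
play_rows([
  [[-0.0002,0,0,6,0,0,0.025],[-0.0004,0,0,12,0,0,0.025],[-0.0006,0,0,18,0,0,0.025],[-0.0008,0,0,24,0,0,0.025],[-0.0008,0,0,24,0,0,0.025]],
])

```text
time_s: 17.15
position: [0.6897, -0.0656, 0.0952]
tcp_rot: [[0.001, 0.755, 0.656], [-0.0, 0.656, -0.755], [-1.0, 0.001, 0.001]]
force: [0.7, 1.9, -13.2]
opening: 0.335
```

```bash
python3 st.py; python3 see.py w8
```

```text
t 17.15 pos [ 0.6897 -0.0656  0.0952] F [  0.68   1.87 -13.23] M [ 0.464 -0.1   -0.083] j6 34.39 j5 59.07 op 29.1 head 40.96 tilt [ 0.0009 -0.0003] tau6 0.296
t 17.15 pos [ 0.6897 -0.0656  0.0952] F [  0.68   1.87 -13.23] M [ 0.464 -0.1   -0.083] j6 34.39 j5 59.07 op 29.1 head 40.96 tilt [ 0.0009 -0.0003] tau6 0.296
0.78 [320.0, 255.6] 2110 [ 0.68661219 -0.06681731  0.1       ]
(array([ 0.0192, -0.0011,  0.0002]), array([-0.  ,  0.05, -0.03]))
```

View pics/w8.png

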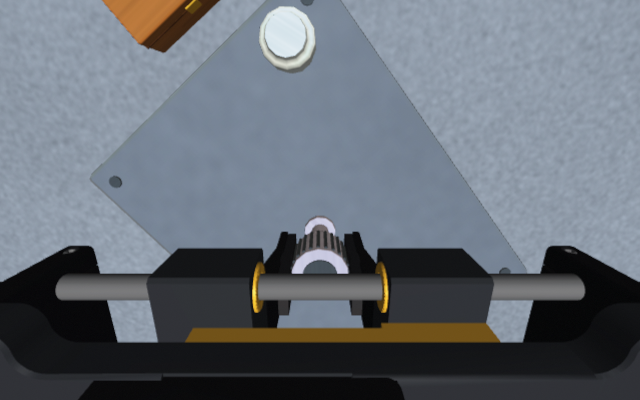

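Call:
play_rows([
  [[-0.0001,0,0,3,0,0,0.025],[-0.0002,0,0,6,0,0,0.025],[-0.0002,0,0,6,0,0,0.025]],
])

```text
time_s: 17.55
position: [0.6898, -0.0655, 0.0954]
tcp_rot: [[0.001, 0.82, 0.572], [-0.0, 0.572, -0.82], [-1.0, 0.001, 0.001]]
force: [1.2, 1.6, -13.0]
opening: 0.333
```

```bash
python3 st.py
```

```text
t 17.55 pos [ 0.6898 -0.0655  0.0954] F [  1.18   1.63 -13.03] M [ 0.425 -0.166 -0.069] j6 40.49 j5 59.08 op 29.0 head 34.87 tilt [ 0.001  -0.0004] tau6 0.116
```

Call:
play_rows([
  [[-0.0001,0,0,2,0,0,0.025],[-0.0001,0,0,4,0,0,0.025],[-0.0001,0,0,4,0,0,0.025]],
])

```text
time_s: 17.85
position: [0.6898, -0.0656, 0.0956]
tcp_rot: [[0.001, 0.858, 0.513], [-0.0, 0.513, -0.858], [-1.0, 0.001, 0.001]]
force: [0.5, 2.6, -13.3]
opening: 0.334
```

```bash
python3 st.py
```

```text
t 17.85 pos [ 0.6898 -0.0656  0.0956] F [  0.46   2.57 -13.28] M [ 0.399 -0.189 -0.027] j6 44.5 j5 59.1 op 29.0 head 30.85 tilt [ 0.0011 -0.0004] tau6 0.072
```

Call:
play_rows([
  [[0,0,0,1.5,0,0,0.025],[0,0,0,3,0,0,0.025],[0,0,0,3,0,0,0.025]],
])

```text
time_s: 18.15
position: [0.6898, -0.0656, 0.0956]
tcp_rot: [[0.001, 0.886, 0.464], [-0.0, 0.464, -0.886], [-1.0, 0.001, 0.001]]
force: [1.9, 2.7, -11.6]
opening: 0.331
```

```bash
python3 st.py
```

```text
t 18.15 pos [ 0.6898 -0.0656  0.0956] F [  1.86   2.71 -11.65] M [ 0.369 -0.328 -0.001] j6 47.68 j5 59.1 op 28.8 head 27.67 tilt [ 0.0011 -0.0004] tau6 0.052
```

Call:
play_rows([
  [[0,0,0,1,0,0,0.025],[0,0,0,2,0,0,0.025],[0,0,0,2,0,0,0.025]],
])

```text
time_s: 18.45
position: [0.6897, -0.0655, 0.0956]
tcp_rot: [[0.001, 0.901, 0.433], [-0.0, 0.433, -0.901], [-1.0, 0.001, 0.001]]
force: [2.0, 1.6, -12.0]
opening: 0.333
```

```bash
python3 st.py
```

```text
t 18.45 pos [ 0.6897 -0.0655  0.0956] F [  2.04   1.62 -12.  ] M [ 0.236 -0.294  0.018] j6 49.71 j5 59.1 op 29.0 head 25.65 tilt [ 0.001  -0.0004] tau6 0.04
```

Call:
play_rows([
  [[0,0,0,1,0,0,0.025],[0,0,0,2,0,0,0.025],[0,0,0,2,0,0,0.025]],
])

```text
time_s: 18.75
position: [0.6897, -0.0655, 0.0956]
tcp_rot: [[0.001, 0.916, 0.401], [-0.0, 0.401, -0.916], [-1.0, 0.001, 0.001]]
force: [1.9, 1.1, -12.2]
opening: 0.335
```

```bash
python3 st.py
```

```text
t 18.75 pos [ 0.6897 -0.0655  0.0956] F [  1.94   1.15 -12.16] M [ 0.2   -0.41  -0.084] j6 51.72 j5 59.1 op 29.1 head 23.64 tilt [ 0.0009 -0.0004] tau6 0.037
```

Call:
play_rows([
  [[0,0,0,1,0,0,0.025],[0,0,0,2,0,0,0.025],[0,0,0,2,0,0,0.025]],
])

```text
time_s: 19.05
position: [0.6896, -0.0655, 0.0955]
tcp_rot: [[0.001, 0.93, 0.369], [-0.0, 0.369, -0.93], [-1.0, 0.001, 0.001]]
force: [3.2, -0.1, -10.3]
opening: 0.332
```

```bash
python3 st.py
```

```text
t 19.05 pos [ 0.6896 -0.0655  0.0955] F [  3.21  -0.14 -10.32] M [ 0.174 -0.448 -0.025] j6 53.72 j5 59.1 op 28.9 head 21.64 tilt [ 0.0008 -0.0003] tau6 0.037
```

Call:
play_rows([
  [[0,0,0,1,0,0,0.025],[0,0,0,2,0,0,0.025],[0,0,0,2,0,0,0.025]],
])

```text
time_s: 19.35
position: [0.6896, -0.0655, 0.0954]
tcp_rot: [[0.001, 0.942, 0.336], [-0.0, 0.336, -0.942], [-1.0, 0.001, 0.001]]
force: [2.6, 0.6, -10.1]
opening: 0.336
```

```bash
python3 st.py
```

```text
t 19.35 pos [ 0.6896 -0.0655  0.0954] F [  2.65   0.63 -10.14] M [ 0.054 -0.565 -0.005] j6 55.72 j5 59.1 op 29.3 head 19.64 tilt [ 0.0007 -0.0003] tau6 0.037
```

Call:
play_rows([
  [[0,0,0,1,0,0,0.025],[0,0,0,2,0,0,0.025],[0,0,0,2,0,0,0.025]],
])

```text
time_s: 19.65
position: [0.6896, -0.0655, 0.0954]
tcp_rot: [[0.001, 0.953, 0.303], [-0.0, 0.303, -0.953], [-1.0, 0.001, 0.0]]
force: [3.6, -0.3, -10.3]
opening: 0.338
```

```bash
python3 st.py
```

```text
t 19.65 pos [ 0.6896 -0.0655  0.0954] F [  3.63  -0.35 -10.35] M [ 0.027 -0.581 -0.027] j6 57.72 j5 59.1 op 29.4 head 17.64 tilt [ 0.0006 -0.0003] tau6 0.036
```

Call:
play_rows([
  [[0,0,0,1,0,0,0.025],[0,0,0,2,0,0,0.025],[0,0,0,2,0,0,0.025]],
])

```text
time_s: 19.95
position: [0.6895, -0.0655, 0.0954]
tcp_rot: [[0.001, 0.963, 0.269], [-0.0, 0.269, -0.963], [-1.0, 0.0, 0.0]]
force: [4.0, -0.1, -11.4]
opening: 0.336
```

```bash
python3 st.py
```

```text
t 19.95 pos [ 0.6895 -0.0655  0.0954] F [  4.    -0.13 -11.43] M [-0.01  -0.675 -0.025] j6 59.72 j5 59.11 op 29.3 head 15.63 tilt [ 0.0006 -0.0002] tau6 0.036
```

Call:
play_rows([
  [[0,0,0,1,0,0,0.025],[0,0,0,2,0,0,0.025],[0,0,0,2,0,0,0.025]],
])

```text
time_s: 20.25
position: [0.6895, -0.0655, 0.0954]
tcp_rot: [[0.0, 0.972, 0.236], [-0.0, 0.236, -0.972], [-1.0, 0.0, 0.0]]
force: [4.1, -0.5, -10.8]
opening: 0.332
```

```bash
python3 see.py w9
```

```text
t 20.25 pos [ 0.6895 -0.0655  0.0954] F [  4.15  -0.47 -10.75] M [-0.05  -0.638 -0.047] j6 61.72 j5 59.11 op 28.9 head 13.63 tilt [ 0.0005 -0.0002] tau6 0.036
0.84 [318.9, 254.7] 2142 [ 0.68597068 -0.06454406  0.1       ]
(array([ 0.0194, -0.0007,  0.0009]), array([-0.  ,  0.02, -0.02]))
```

View pics/w9.png

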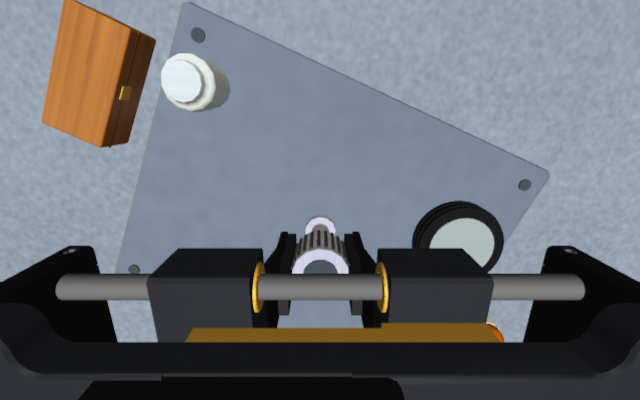

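Call:
play_rows([
  [[0,0.001,0,1,0,0,0.025],[0,0.001,0,2,0,0,0.025],[0,0.001,0,2,0,0,0.025]],
])

```text
time_s: 20.65
position: [0.6898, -0.0653, 0.0951]
tcp_rot: [[-0.001, 0.979, 0.202], [-0.0, 0.202, -0.979], [-1.0, -0.001, 0.0]]
force: [2.3, -1.7, -11.2]
opening: 0.331
```

```bash
python3 st.py
```

```text
t 20.65 pos [ 0.6898 -0.0653  0.0951] F [  2.34  -1.73 -11.15] M [-0.307 -0.404 -0.011] j6 63.76 j5 59.25 op 28.8 head 11.65 tilt [-0.0012 -0.0003] tau6 0.044
```

Call:
play_rows([
  [[0,0,0,1,0,0,0.025],[0,0,0,2,0,0,0.025],[0,0,0,2,0,0,0.025]],
])

```text
time_s: 20.95
position: [0.6898, -0.0653, 0.0951]
tcp_rot: [[-0.001, 0.986, 0.167], [-0.0, 0.167, -0.986], [-1.0, -0.001, 0.0]]
force: [1.6, -3.3, -11.6]
opening: 0.335
```

```bash
python3 st.py
```

```text
t 20.95 pos [ 0.6898 -0.0653  0.0951] F [  1.64  -3.28 -11.61] M [-0.436 -0.35   0.04 ] j6 65.76 j5 59.24 op 29.2 head 9.64 tilt [-0.001  -0.0002] tau6 0.038
```

```bash
python3 see.py w10
python3 - <<'E'
from rig import *
from h import *
c=capture("scene");cv2.imwrite("pics/s10.png",cv2.resize(c["pixels"][150:250,200:330,::-1],(780,600),interpolation=cv2.INTER_CUBIC))
for d in trace("scene","knob_center")[:2]: print(d["p"],d["at"],d["mask"].sum())
for z in(.107,.1215,.1235,.0710): print(z,(w2c(c,[.6895,-.0655,z])-[200,150])*6)
s0=cv2.imread("pics/scene0.png")[150:250,200:330];cv2.imwrite("pics/s10b.png",cv2.resize(s0,(780,600),interpolation=cv2.INTER_CUBIC))
a=cv2.imread("pics/w6.png")[200:330,230:410];b=cv2.imread("pics/w10.png")[200:330,230:410]
cv2.imwrite("pics/cmp.png",cv2.resize(np.vstack([a,b]),None,fx=2.2,fy=2.2,interpolation=cv2.INTER_CUBIC))
E
```

```text
t 20.95 pos [ 0.6898 -0.0653  0.0951] F [  1.64  -3.28 -11.61] M [-0.436 -0.35   0.04 ] j6 65.76 j5 59.24 op 29.2 head 9.64 tilt [-0.001  -0.0002] tau6 0.038
0.98 [319.1, 255.6] 2099 [ 0.6858642  -0.06435894  0.1       ]
(array([ 0.0191, -0.001 ,  0.001 ]), array([0.  , 0.  , 0.06]))
0.7 [255.4, 196.0] 141
0.107 [[335.36677081 259.86174673]]
0.1215 [[328.21395134 234.94922548]]
0.1235 [[327.2091897  231.44974592]]
0.071 [[352.18010821 318.42084036]]
```

View pics/s10.png

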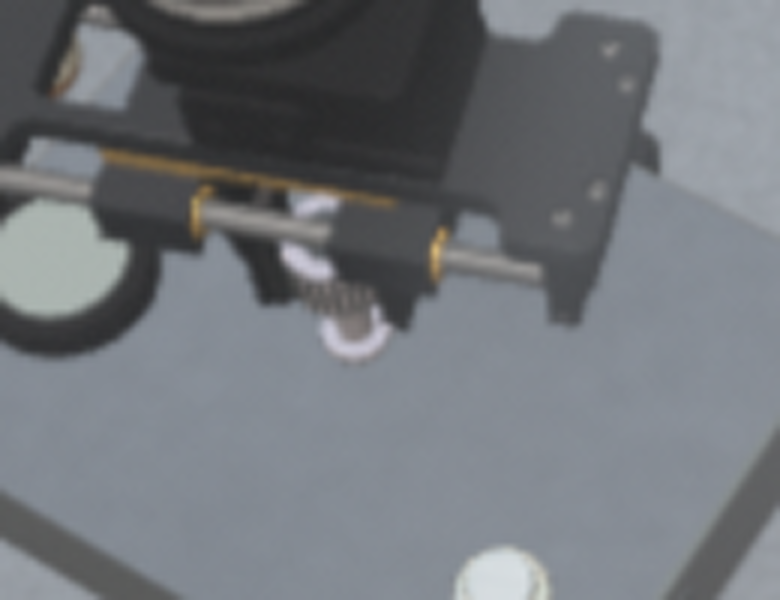

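View pics/cmp.png

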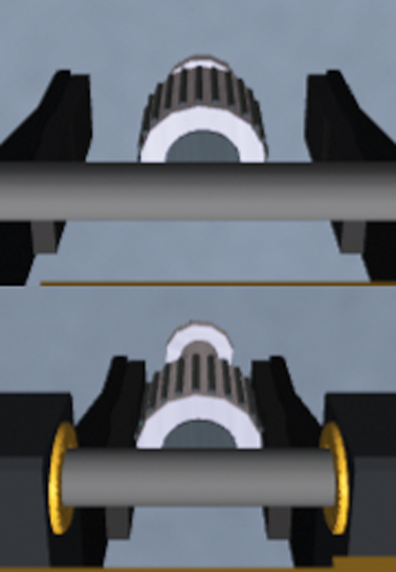

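View pics/s10b.png

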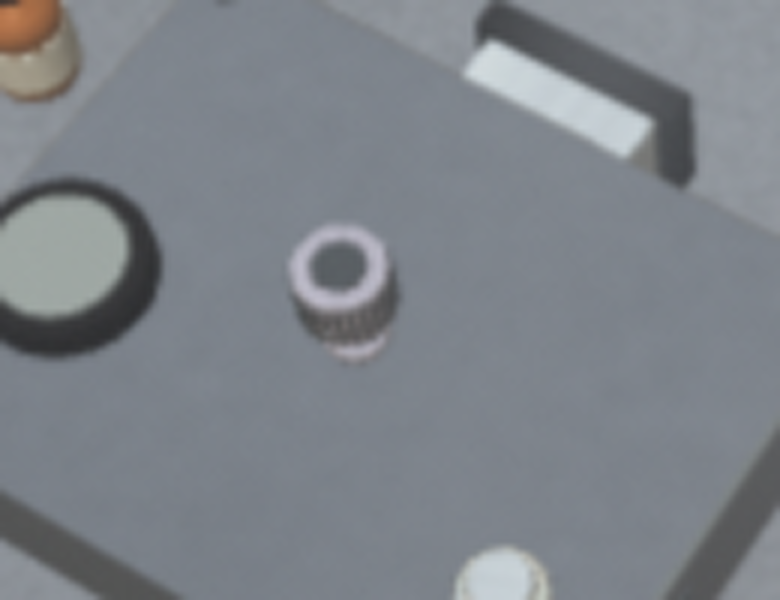

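Call:
play_rows([
  [[0,0,0,1.5,0,0,0.025],[0,0,0,3,0,0,0.025],[0,0,0,3,0,0,0.025]],
])

```text
time_s: 21.45
position: [0.6899, -0.0653, 0.0952]
tcp_rot: [[-0.001, 0.993, 0.115], [-0.0, 0.115, -0.993], [-1.0, -0.001, 0.0]]
force: [0.9, -3.6, -11.2]
opening: 0.334
```

```bash
python3 st.py
```

```text
t 21.45 pos [ 0.6899 -0.0653  0.0952] F [  0.86  -3.62 -11.18] M [-0.614 -0.121 -0.046] j6 68.78 j5 59.24 op 29.1 head 6.62 tilt [-0.0008 -0.0002] tau6 0.046
```

Call:
play_rows([
  [[0,0,0,1.5,0,0,0.025],[0,0,0,3,0,0,0.025],[0,0,0,3,0,0,0.025]],
])

```text
time_s: 21.75
position: [0.69, -0.0652, 0.0952]
tcp_rot: [[-0.001, 0.998, 0.063], [-0.0, 0.063, -0.998], [-1.0, -0.001, 0.0]]
force: [0.8, -3.5, -11.3]
opening: 0.336
```

```bash
python3 st.py
```

```text
t 21.75 pos [ 0.69   -0.0652  0.0952] F [  0.84  -3.55 -11.33] M [-0.683 -0.056 -0.023] j6 71.78 j5 59.23 op 29.2 head 3.62 tilt [-0.0006 -0.0001] tau6 0.046
```

```bash
python3 see.py w11
python3 - <<'E'
import cv2,numpy as np
r=[cv2.resize(cv2.imread(f"pics/{n}.png")[210:275,280:360],None,fx=4.5,fy=4.5,interpolation=cv2.INTER_CUBIC) for n in("w7","w8","w10","w11")]
cv2.imwrite("pics/cmp2.png",np.vstack([np.hstack(r[:2]),np.hstack(r[2:])]))
E
```

```text
t 21.75 pos [ 0.69   -0.0652  0.0952] F [  0.84  -3.55 -11.33] M [-0.683 -0.056 -0.023] j6 71.78 j5 59.23 op 29.2 head 3.62 tilt [-0.0006 -0.0001] tau6 0.046
0.57 [319.4, 255.1] 2078 [ 0.6863364  -0.06408936  0.1       ]
0.57 [83.5, 119.3] 10691 [0.75802301 0.06473704 0.1       ]
(array([ 0.0192, -0.0011,  0.0012]), array([0.  , 0.01, 0.03]))
```

View pics/cmp2.png

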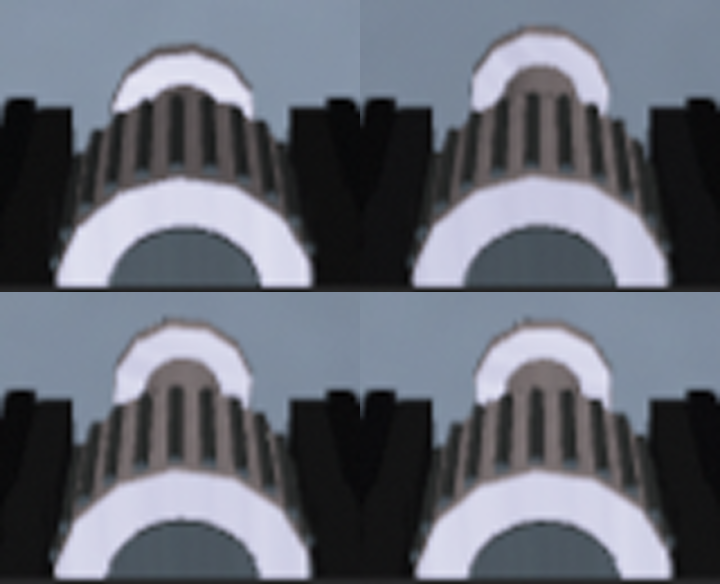

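Call:
play_rows([
  [[0,0,0.0005,1,0,0,0.025],[0,0,0.0005,2,0,0,0.025],[0,0,0.0005,2,0,0,0.025]],
])

```text
time_s: 22.15
position: [0.6901, -0.0654, 0.0952]
tcp_rot: [[-0.001, 1.0, 0.029], [0.0, 0.029, -1.0], [-1.0, -0.001, -0.0]]
force: [-0.1, -2.3, -12.0]
opening: 0.335
```

```bash
python3 st.py
```

```text
t 22.15 pos [ 0.6901 -0.0654  0.0952] F [ -0.06  -2.25 -12.02] M [-0.551  0.055 -0.038] j6 73.72 j5 59.25 op 29.1 head 1.64 tilt [-0.0006  0.0004] tau6 0.042
```

Call:
play_rows([
  [[0,0,0,1,0,0,0.025],[0,0,0,2,0,0,0.025],[0,0,0,2,0,0,0.025]],
])

```text
time_s: 22.45
position: [0.6901, -0.0654, 0.0952]
tcp_rot: [[-0.001, 1.0, -0.006], [0.0, -0.006, -1.0], [-1.0, -0.001, -0.0]]
force: [0.4, -1.8, -12.0]
opening: 0.337
```

```bash
python3 st.py
```

```text
t 22.45 pos [ 0.6901 -0.0654  0.0952] F [  0.36  -1.82 -11.96] M [-0.425  0.02  -0.038] j6 75.72 j5 59.24 op 29.4 head -0.36 tilt [-0.0005  0.0003] tau6 0.041
```

Call:
play_rows([
  [[0,0,0,1,0,0,0.025],[0,0,0,2,0,0,0.025],[0,0,0,2,0,0,0.025]],
])

```text
time_s: 22.75
position: [0.6901, -0.0655, 0.0952]
tcp_rot: [[-0.0, 0.999, -0.041], [0.0, -0.041, -0.999], [-1.0, -0.0, -0.0]]
force: [0.5, -2.3, -11.0]
opening: 0.335
```

```bash
python3 st.py
```

```text
t 22.75 pos [ 0.6901 -0.0655  0.0952] F [  0.55  -2.28 -10.96] M [-0.354  0.098  0.048] j6 77.72 j5 59.24 op 29.1 head -2.36 tilt [-0.0005  0.0002] tau6 0.083
```

Call:
play_rows([
  [[0,0,0,1,0,0,0.025],[0,0,0,1,0,0,0.025]],
])

```text
time_s: 22.95
position: [0.6901, -0.0656, 0.0952]
tcp_rot: [[-0.0, 0.998, -0.058], [0.0, -0.058, -0.998], [-1.0, -0.0, -0.0]]
force: [-0.8, -2.9, -11.7]
opening: 0.336
```

```bash
python3 st.py
```

```text
t 22.95 pos [ 0.6901 -0.0656  0.0952] F [ -0.82  -2.95 -11.75] M [-0.41   0.191  0.016] j6 78.71 j5 59.24 op 29.3 head -3.35 tilt [-0.0004  0.0001] tau6 0.121
```

Call:
play_rows([
  [[0,0,0,1,0,0,0.025],[0,0,0,1,0,0,0.025]],
])

```text
time_s: 23.15
position: [0.6901, -0.0657, 0.0952]
tcp_rot: [[-0.0, 0.997, -0.076], [-0.0, -0.076, -0.997], [-1.0, -0.0, 0.0]]
force: [-0.4, -2.6, -11.3]
opening: 0.337
```

```bash
python3 st.py
```

```text
t 23.15 pos [ 0.6901 -0.0657  0.0952] F [ -0.43  -2.64 -11.26] M [-0.448  0.143  0.099] j6 79.71 j5 59.23 op 29.3 head -4.35 tilt [-0.0004 -0.0001] tau6 0.167
```

Call:
play_rows([
  [[0,0,0,1,0,0,0.025],[0,0,0,1,0,0,0.025]],
])

```text
time_s: 23.35
position: [0.6902, -0.0657, 0.0952]
tcp_rot: [[-0.0, 0.996, -0.093], [-0.0, -0.093, -0.996], [-1.0, -0.0, 0.0]]
force: [-1.1, -3.4, -11.7]
opening: 0.333
```

```bash
python3 st.py
```

```text
t 23.35 pos [ 0.6902 -0.0657  0.0952] F [ -1.12  -3.4  -11.73] M [-0.422  0.205  0.154] j6 80.71 j5 59.23 op 29.0 head -5.35 tilt [-0.0004 -0.0002] tau6 0.221
```

Call:
play_rows([
  [[0,0,0,1,0,0,0.025],[0,0,0,1,0,0,0.025]],
])

```text
time_s: 23.55
position: [0.6901, -0.0658, 0.0952]
tcp_rot: [[-0.0, 0.994, -0.11], [-0.0, -0.11, -0.994], [-1.0, -0.0, 0.0]]
force: [-1.8, -3.0, -11.9]
opening: 0.332
```

```bash
python3 see.py w12
python3 - <<'E'
import cv2,numpy as np
r=[cv2.resize(cv2.imread(f"pics/{n}.png")[210:275,280:360],None,fx=4.5,fy=4.5,interpolation=cv2.INTER_CUBIC) for n in("w11","w12")]
cv2.imwrite("pics/cmp3.png",np.hstack(r))
E
```

```text
t 23.55 pos [ 0.6901 -0.0658  0.0952] F [ -1.76  -3.01 -11.87] M [-0.527  0.224  0.212] j6 81.7 j5 59.23 op 28.9 head -6.34 tilt [-0.0005 -0.0003] tau6 0.281
0.6 [318.0, 256.1] 2048 [ 0.68594621 -0.06322484  0.1       ]
(array([ 0.0192, -0.001 ,  0.0008]), array([0.  , 0.02, 0.02]))
```

View pics/cmp3.png

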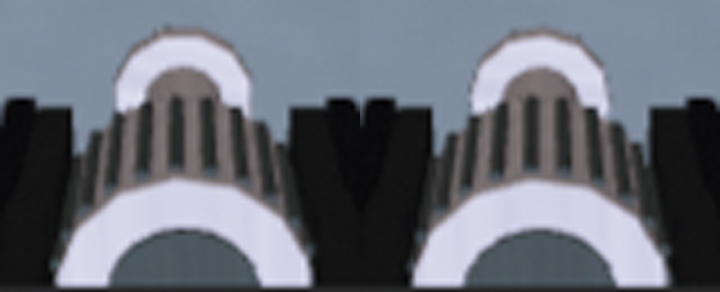

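Call:
play_rows([
  [[0,0,0,-2,0,0,0.025],[0,0,0,-4,0,0,0.025],[0,0,0,-4,0,0,0.025]],
])

```text
time_s: 23.95
position: [0.6902, -0.0654, 0.0952]
tcp_rot: [[-0.0, 0.999, -0.041], [0.0, -0.041, -0.999], [-1.0, -0.0, -0.0]]
force: [-1.8, -2.6, -11.7]
opening: 0.336
```

```bash
python3 st.py
```

```text
t 23.95 pos [ 0.6902 -0.0654  0.0952] F [ -1.76  -2.59 -11.68] M [-0.583  0.26   0.118] j6 77.71 j5 59.23 op 29.2 head -2.35 tilt [-0.0002  0.0003] tau6 -0.026
```

Torque is mostly unloaded; now let go and look.

Call:
play_rows([
  [[0,0,0,0,0,0,0.035],[0,0,0,0,0,0,0.045],[0,0,0,0,0,0,0.06],[0,0,0,0,0,0,0.06],[0,0,0,0,0,0,0.06]],
])

```text
time_s: 24.45
position: [0.6911, -0.0654, 0.0965]
tcp_rot: [[0.002, 0.999, -0.041], [-0.0, -0.041, -0.999], [-1.0, 0.002, 0.0]]
force: [0.7, -0.6, -0.5]
opening: 0.654
```

```bash
python3 see.py w13
python3 - <<'E'
import cv2,numpy as np
r=[cv2.resize(cv2.imread(f"pics/{n}.png")[210:275,280:360],None,fx=4.5,fy=4.5,interpolation=cv2.INTER_CUBIC) for n in("w12","w13")]
cv2.imwrite("pics/cmp4.png",np.hstack(r))
E
```

```text
t 24.45 pos [ 0.6911 -0.0654  0.0965] F [ 0.73 -0.6  -0.52] M [ 0.045 -0.015  0.026] j6 77.69 j5 59.22 op 56.9 head -2.33 tilt [ 0.0023 -0.0002] tau6 0.001
0.47 [322.0, 256.5] 2168 [ 0.68580594 -0.06547648  0.1       ]
(array([ 0.0205, -0.0021,  0.0012]), array([-0.  ,  0.  , -0.13]))
```

View pics/cmp4.png

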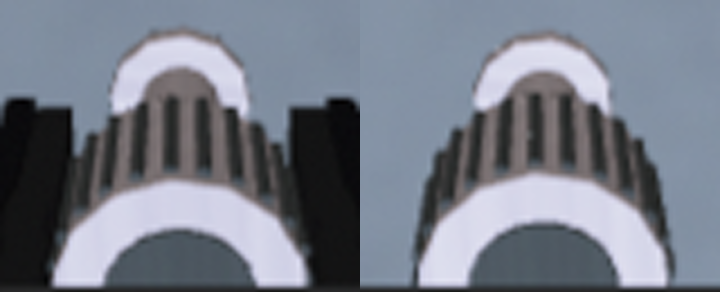

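Call:
play_rows([
  [[-0.03,0,0,0,0,0,0.06],[-0.07,0,0,0,0,0,0.06],[-0.11,0,0,0,0,0,0.06],[-0.15,0,0,0,0,0,0.06],[-0.16,-0.04,0,0,0,0,0.06],[-0.16,-0.09,0,0,0,0,0.06],[-0.16,-0.14,0,0,0,0,0.06],[-0.16,-0.18,0,0,0,0,0.06],[-0.16,-0.2,0,0,0,0,0.06],[-0.16,-0.2,0,0,0,0,0.06]],
])

```text
time_s: 25.55
position: [0.4872, -0.0567, 0.2556]
tcp_rot: [[-0.002, 0.999, -0.041], [0.001, -0.041, -0.999], [-1.0, -0.002, -0.001]]
force: [-0.2, 0.3, 0.1]
opening: 0.687
```

```bash
python3 st.py
python3 - <<'E'
from rig import *
from h import *
c=capture("scene");im=c["pixels"][110:310,150:410,::-1];cv2.imwrite("pics/s14.png",cv2.resize(im,(780,600),interpolation=cv2.INTER_CUBIC))
for t in("knob_center","objective","oil_bottle","slide_box"): print(t,[(round(d["p"],2),d["at"],int(d["mask"].sum())) for d in trace("scene",t)][:1])
k=trace("scene","knob_center")[0]["mask"];v,u=np.nonzero(k);print("mask rows",v.min(),v.max(),u.min(),u.max())
for L in(0,.0145,.0165): print(L,w2c(c,[[.6895,-.0655,.107+L],[.6895,-.0655,.083+L]]).round(1).tolist())
w=capture("wrist");cv2.imwrite("pics/w14.png",w["pixels"][:,:,::-1])
E
```

```text
t 25.55 pos [ 0.4872 -0.0567  0.2556] F [-0.24  0.29  0.12] M [ 0.03  -0.016  0.007] j6 72.65 j5 64.16 op 59.8 head -2.37 tilt [-0.0022  0.0009] tau6 -0.044
knob_center [(0.72, [254.3, 190.2], 293)]
objective [(0.67, [260.4, 210.9], 14461)]
oil_bottle [(0.91, [200.8, 157.8], 368)]
slide_box [(0.78, [342.0, 277.1], 1391)]
mask rows 183 205 247 263
0 [[255.9, 193.3], [257.8, 199.9]]
0.0145 [[254.7, 189.2], [256.7, 196.0]]
0.0165 [[254.5, 188.6], [256.5, 195.4]]
```

View pics/s14.png

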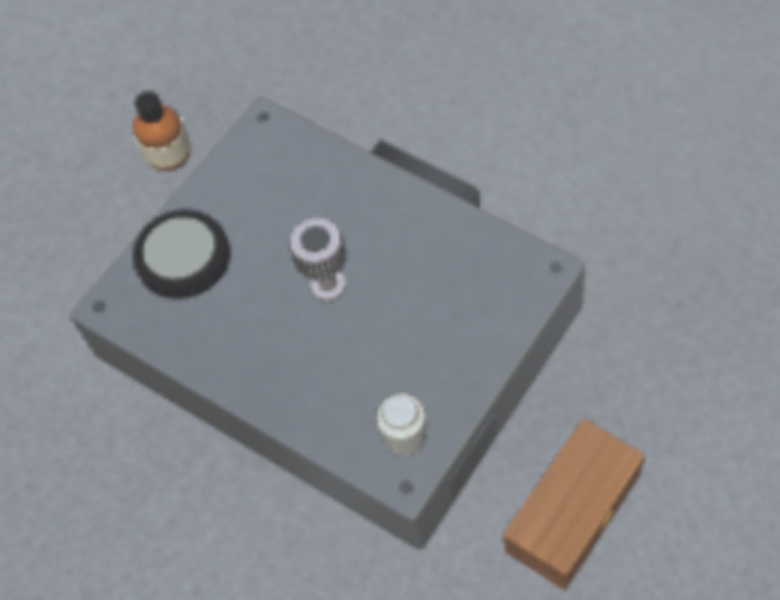

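View pics/w14.png

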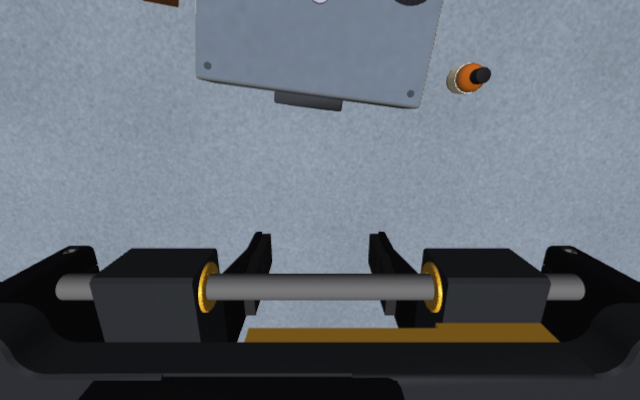

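Run:
```python
from rig import *
from h import *
a=cv2.imread("pics/scene0.png",0).astype(np.float32)
c=capture("scene");b=cv2.cvtColor(c["pixels"],cv2.COLOR_RGB2GRAY).astype(np.float32);cv2.imwrite("pics/scene15.png",c["pixels"][:,:,::-1])
up=lambda m:cv2.resize(m,None,fx=8,fy=8,interpolation=cv2.INTER_CUBIC)
A=up(a[180:205,240:275]);B=up(b[160:220,225:290])
for (y0,y1) in((184,201),(185,197),(184,205)):
    t=up(a[y0:y1,247:267]);r=cv2.matchTemplate(up(b[y0-12:y1+8,237:277]),t,cv2.TM_CCOEFF_NORMED);_,m,_,l=cv2.minMaxLoc(r)
    print(m,"du",l[0]/8-10,"dv",l[1]/8-12)
P=lambda L:w2c(c,[.6895,-.0655,.107+L])[0]
for L in(.013,.0145,.0155,.0165,.0175):print(L,P(L)-P(0))
```

```text
0.987632155418396 du -1.375 dv -4.75
0.9911654591560364 du -1.375 dv -4.75
0.9874900579452515 du -1.375 dv -4.625
0.013 [-1.06703    -3.71635378]
0.0145 [-1.19213658 -4.15208687]
0.0155 [-1.27577338 -4.44338511]
0.0165 [-1.35959685 -4.73533347]
0.0175 [-1.44360761 -5.02793414]
```

```bash
python3 -c "
from rig import *
print(hand_in())"
```

```text
the job is handed in; nothing more can be done
None
```

The job is handed in at about 26 s: the lamp module is home, and the captive screw is in its thread, against its stop and let go.

- **Module:** I pushed it with shut fingers until it stopped moving. About 12 N more did not shift it, and the wrist picture showed no gap behind the plate.
- **Finding the thread:** I gripped the knob and pulled lightly while turning it clockwise. The gap came within 24 degrees, and the screw drew up through it. The hardest pull was about 20 N.
- **Driving to the stop:** I turned it in with small steps, climbing with the thread, until the torque rose steadily from near zero to about 0.2 N m. The damage limit is 0.35 N m. I then eased back and opened the fingers.
- **Last checks:** After letting go, the knob had risen by the amount that matches a 16.5 mm lift in the scene picture, as expected at the stop. The robot was clear and read no contact force. The objective, oil bottle and slide box looked unmoved in the pictures.

**Readings that disagreed:**
- The stop came about 16 degrees or more later than I worked out from where the gap was found. The fingers probably slipped a little on the knob: in the pictures they also crept about 2 mm up it. The torque rise and the lift both fit the stop.
- The 16.5 mm lift alone does not prove the stop, because the last 0.2 rad of the thread is level.
- In the last picture the network's best mask for the objective covered the base instead, so I judged the objective by eye.

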